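Get the power supply out from between the bottles

TASK

The white power supply lies in the wooden tray, boxed in by three upright containers. First stand all three containers on the cork mat, then lay the power supply inside the white outline on the blue mat, lengthwise with the outline, and only after that put each container back in the tray on the very ring where it stood. Keep the containers upright and leave the other things on the desk where they are.

Things in the scene. Friction and masses are not known exactly. Their poses are not given: they have to be found in the camera images.
- dispenser: white pump dispenser bottle with a blue collar and a small white push cup on top; round, 60 mm diameter up to 99 mm above its underside, blue collar 38 mm diameter from 99 to 112 mm, total height 129 mm, about 0.16 kg. Origin: centre of its underside, z up. Loose; stands on one of the three rings of the tray.
- spray_can: dark blue round spray can, 49 mm diameter up to 102 mm above its underside, 46 mm above that, total height 161 mm, about 0.2 kg. Origin: centre of its underside, z up. Loose; stands on one of the three rings.
- water_bottle: clear small water bottle with blue label and yellow cap; round, 56 mm diameter up to 134 mm above its underside, then a cap of 31 mm diameter from 147 to 160 mm and a 20 mm spout, total height 176 mm, about 0.22 kg. Origin: centre of its underside, z up. Loose; stands on one of the three rings.
- power_brick: white mains power supply, 49 mm (own x) by 101 mm (own y) by 30 mm high, about 0.18 kg; the last 12 mm at its -y end are a thin cable stub, the solid case runs from y = -38 to +50 mm. Origin: centre of its underside, z up. Loose; lies in mid-tray, own y along the tray's y. Grasp across its 48 mm width; the containers stand only 8 to 14 mm from its long sides.
- tray: low wooden tray, fixed, 220 mm (own x) by 200 mm (own y); floor 6 mm and rim 12 mm above the desk. Origin: centre of its underside; own -x is the front, towards the robot. Three dark printed rings, 72 mm diameter, at own (x, y) = (-62, 46), (-62, -46) and (62, 0) mm, each with a container (which one varies); power supply near (0, 0).
- side_mat: brown cork mat, fixed, 300 mm (own x) by 140 mm (own y), 4 mm thick, empty: the side area for the containers; anywhere on it where a container's foot stands fully on the mat will do. Origin: centre of its underside, on the desk.
- work_mat: blue mat, fixed, 300 mm (own x) by 140 mm (own y), 4 mm thick, in its middle a white printed rectangle, inside 118 mm (own x) by 68 mm (own y). Origin: centre of its underside, on the desk, below the middle of the rectangle. Tray, cork mat and blue mat lie side by side about 230 mm apart in an order that varies.
- mouse: white computer mouse, 104x60x37 mm, loose bystander on the left. Origin: centre of its underside. Leave alone.
- glue_pot: small yellow glue bottle with red cap, 26 mm diameter, 74 mm high, loose bystander at the back right. Origin: centre of its underside. Leave alone.
- black_tape: roll of black tape lying flat, 58 mm across, 19 mm high, loose bystander at the back right. Origin: centre of its underside. Leave alone.

How it is judged:
By the outcome, as a careful person would: the job done as asked, in the order asked, and still so for the second after the job is handed in, with the robot touching nothing.
It also fails if it takes over 141 s, if anything falls off the work surface, if the arm or the gripper's body presses on something with over 40 N, if the wrist force passes 120 N, or if a joint passes its speed limit or range.

ROBOT

A 6-joint arm with a two-finger parallel gripper is mounted at the origin on a cart in front of the work surface, level with it; the furniture and walls round the work are solid. World frame = base frame: x ahead of the robot, y to its left, z up, the work surface at z = 0. Lengths are in mm, angles in rad, forces in N, time in s.
With the tool pointing down it reaches from about 350 to 875 mm from the base axis. Payload 4.2 kg.
Tool frame: the origin (TCP) lies between the finger pads; the fingertips stand 25 mm ahead of it and the grasp point (between the pads) lies 6 mm ahead of it; z points along the fingers, y is the line along which they close (so a half turn about z gives the same grasp; the last joint's range is limited). The gripper opens to 85 mm and grips with 20 to 120 N. Pads are 22 mm wide; open, the fingers measure 114 mm over their backs; the gripper's body (76 mm by 85 mm) begins 54 mm behind the grasp point. The pads swing forward as they close: fully open they stand 13 mm farther back than shut.
Start: joints at [1.436, 0.385, 0.008, 0, -1.194, -0.259], TCP at [239.779, 577.153, 256.312] pointing down, gripper open.
Joint ranges: [-3.14, 3.14], [-1.21, 2.06], [-1.07, 1.41], [-3.16, 2.05], [-2.99, -0.16], [-3.1, 3.1]. Speed limits (rad/s): [2.79, 2.79, 3.14, 3.14, 3.14, 3.14].

INTERFACE

Orientations are given as a unit quaternion [x, y, z, w].
In Python, from bench import arm gives the robot as it stands.
- The arm moves only by the shell command python3 -m pendant 'ROWS'. ROWS is JSON, a list of rows, each a list of 7 numbers: the shift along the tool's x, y, z in m, then the turn, a rotation vector about the tool's x, y, z in degrees, then the finger opening in m, from 0 to 0.0854. In form: [[x, y, z, wx, wy, wz, fingers], ...]. A call has 1 to 12 rows; each row shifts and turns the commanded pose from where the row before left it, along the tool's axes as they then stand; what a row does not reach is not made up. A row lasts 1/10 s, in which the tool goes at most 50 mm and 8.59 degrees, less where a joint would pass 70% of its speed; a pose out of reach is approached as far as the arm can. A call is refused whole if a number of a shift passes 0.05 or a number of a turn 8.59, either way. A call with a gripper value outside its range is refused whole. The fingers move at their own pace and stop on an object; the grip force is fixed at half the most. Time passes only in rows, so rows that do not move let the fingers close. It gives the time, the measured TCP pose, the force, the opening and the grip force at its end, in the units of the state.
- arm.read_state(): the state, without advancing time (a new reading comes with each control period).
- arm.get_image(name): name is "side" or "top"; returns a dict with "image" (384x512x3 uint8, red, green, blue), "fx", "fy", "cx", "cy" (pixels), "k1" (the pictures are not rectified: a ray, as slopes to the right and down, at radius r is drawn at 1 + k1 r^2 times it, then the intrinsics apply), "xyz" and "rotation" of the camera in the world. Camera axes: x right, y down, z forward; pixel columns grow to the right and rows downward; lengths in mm; the calibration is good to about 2 mm. A picture is of the moment at which its call begins. There is no depth.
- arm.job_done(): hands the job in; it is judged then, once.
The state is a dict: "clock": time; "joints": joint angles; "joint_vel": joint speeds; "joint_efforts": joint torques, N m; "position": TCP position; "ee_rot": TCP orientation; "contact_force": force on the tool from outside, world axes, zero at the start; "wrist_torque": the same for the moment, N m; "gripper_width": finger opening in mm; "grasp_force": force on a finger pad.
Only numpy, scipy, OpenCV 4.12 (cv2) and the standard library are available. Lean on these libraries where they do the work, as an engineer would, in place of code of your own. Each camera call takes 0.05 s, during which the arm holds its last target. There are 200 camera calls.

## Working session

There is one attempt and no reset: what is moved stays moved. The work goes in short steps, Python scripts to look and compute and a shell command to move; the robot and the scene stay as the last step left them, time stands still between calls to the robot, and variables do not carry over. Pictures are saved under pics/ and viewed, at most 14 in all, crops included, and the job is handed in when it is done.

```bash
mkdir -p pics; ls
cat > h.py <<'E'
import numpy as np, cv2
from bench import arm
def snap(name,fn):
    d=arm.get_image(name); cv2.imwrite('pics/'+fn,d['image'][:,:,::-1]); return d
E
python3 - <<'E'
from h import *
import pickle
for n in ('top','side'):
    d=snap(n,n+'0.png'); pickle.dump(d,open(n+'0.pkl','wb'))
    print({k:v for k,v in d.items() if k!='image'})
print(arm.read_state())
E
```

```text
pics
{'fx': 378.18770062499124, 'fy': 378.18770062499124, 'cx': 255.6349979309757, 'cy': 187.50149566644336, 'k1': -0.07663811414970743, 'xyz': array([ 374.59293893,  155.9374086 , 1304.42054494]), 'rotation': array([-0.69852345,  0.70917376, -0.05799557,  0.07598734])}
{'fx': 351.91848924355327, 'fy': 351.91848924355327, 'cx': 258.32312901904527, 'cy': 191.1151875801641, 'k1': 0.01701786553317792, 'xyz': array([ 753.24001677, -360.35516906, 1105.04367997]), 'rotation': array([ 0.96552936,  0.10383108, -0.03031218, -0.23675586])}
{'clock': 0.1, 'joints': array([ 1.43560220e+00,  3.85494892e-01,  6.73881780e-03, -4.24357562e-04,
       -1.19400015e+00, -2.58578729e-01]), 'joint_vel': array([-5.23136424e-04, -2.09348060e-03,  2.08992648e-03,  2.92640063e-03,
        2.31435119e-03,  1.94009750e-05]), 'joint_efforts': array([-4.03975209e-04, -3.93317699e+01,  1.88930154e+01,  4.19802144e+00,
       -2.55031671e-03,  4.30226734e-06]), 'position': array([239.61132673, 576.7250144 , 255.31404208]), 'ee_rot': array([ 9.80664595e-01, -1.95693517e-01, -1.36425467e-04,  9.90241405e-04]), 'contact_force': array([-0.40431906, -0.00517912,  0.60700343]), 'wrist_torque': array([-0.00055003, -0.01407102, -0.04510572]), 'grasp_force': 0.0, 'gripper_width': 85.52592873710985}
```

View pics/top0.png

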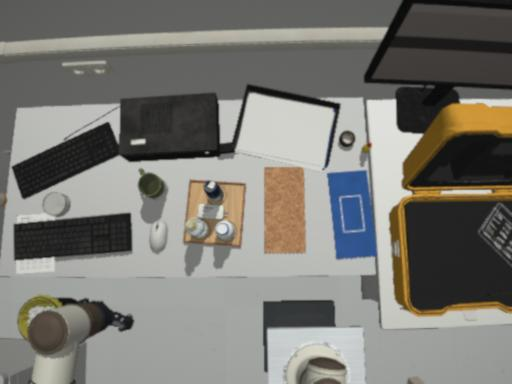

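View pics/side0.png

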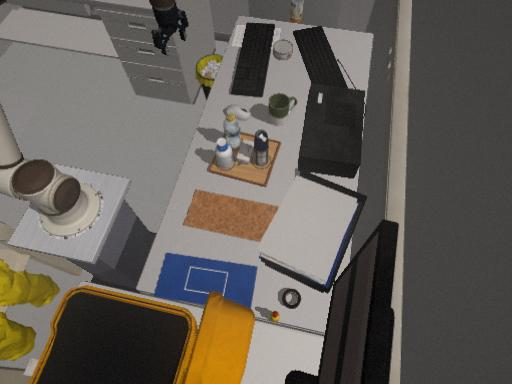

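Top view: tray around (214,213), cork mat (285,210), blue mat (352,213). Water bottle is front left, dispenser front right, spray can behind. Now enlarged crops.

Run:
```python
import pickle,cv2,numpy as np
def crop(n,x0,y0,w,h,s):
    im=pickle.load(open(n+'0.pkl','rb'))['image'][y0:y0+h,x0:x0+w,::-1]
    return cv2.resize(im,None,fx=s,fy=s,interpolation=cv2.INTER_CUBIC)
cv2.imwrite('pics/t_tray.png',crop('top',176,172,80,80,7))
cv2.imwrite('pics/s_tray.png',crop('side',200,100,90,90,6))
cv2.imwrite('pics/t_mats.png',crop('top',255,155,130,110,6))
cv2.imwrite('pics/s_mats.png',crop('side',140,180,145,130,5))
```

```text
(no output)
```

View pics/t_tray.png

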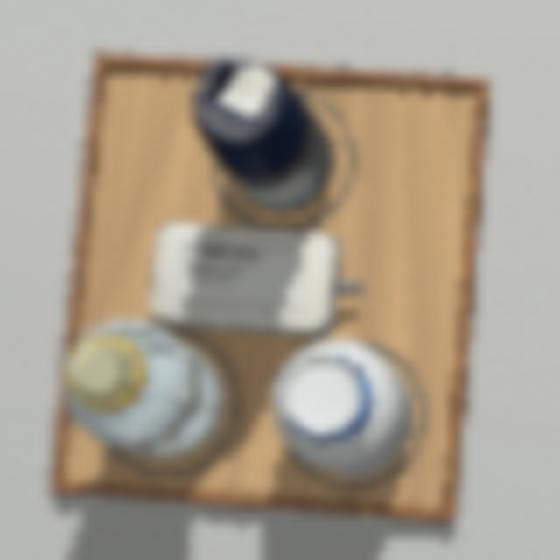

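View pics/s_tray.png

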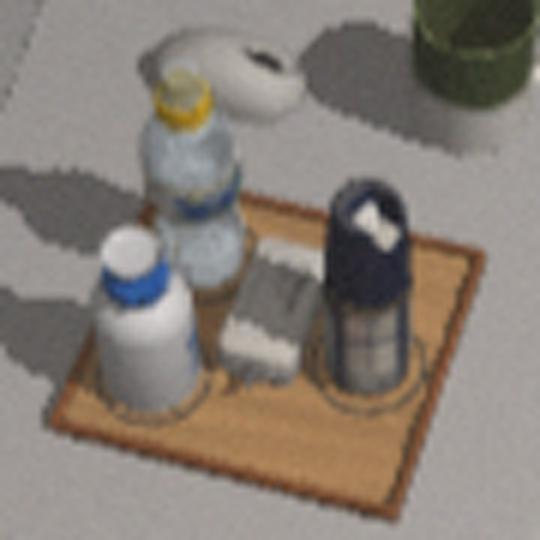

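View pics/t_mats.png

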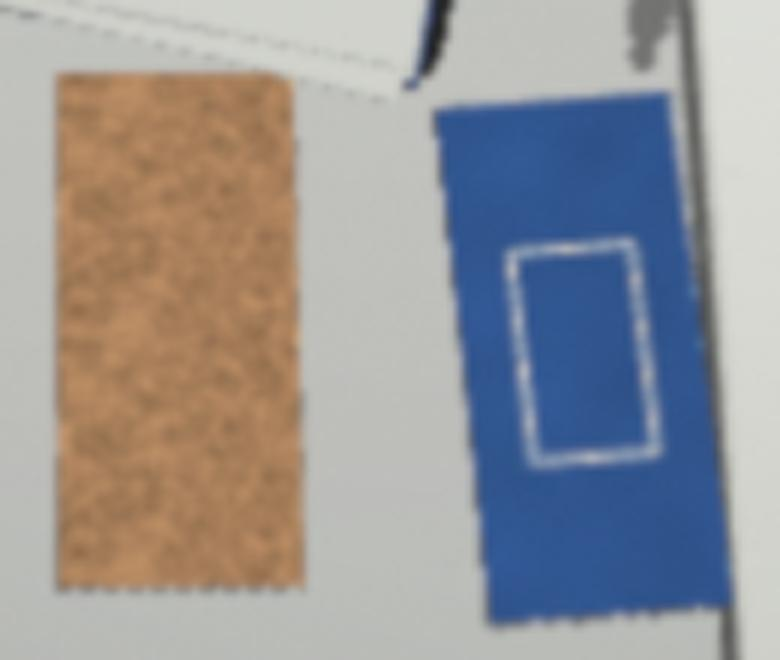

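View pics/s_mats.png

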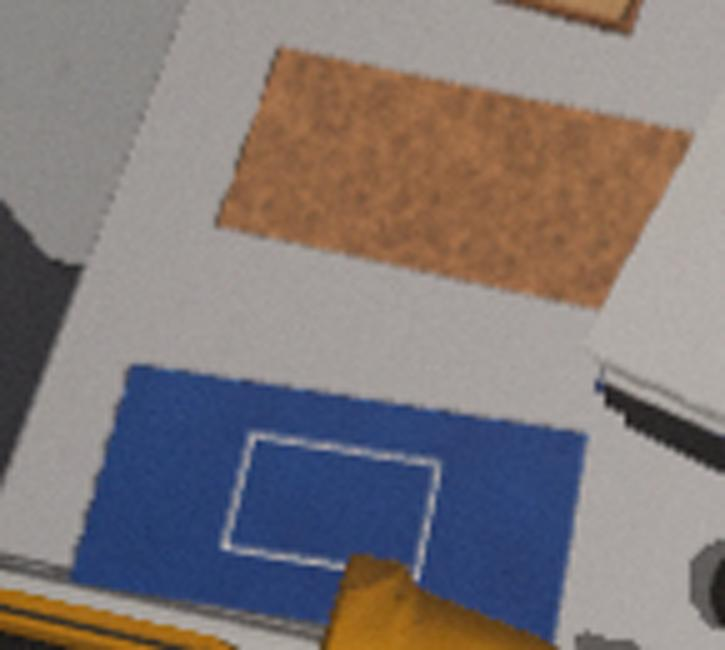

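```bash
cat >> h.py <<'E'
import pickle
from scipy.spatial.transform import Rotation as R
from scipy.optimize import least_squares
C={n:{k:v for k,v in pickle.load(open(n+'0.pkl','rb')).items() if k!='image'} for n in ('top','side')}
def un(x,y,off,s): return ((x+.5)/s-.5+off[0],(y+.5)/s-.5+off[1])
def ray(n,u,v):
    c=C[n]; K=np.array([[c['fx'],0,c['cx']],[0,c['fy'],c['cy']],[0,0,1.]])
    a,b=cv2.undistortPoints(np.array([[[u,v]]],float),K,np.array([c['k1'],0,0,0,0]))[0,0]
    return c['xyz'],R.from_quat(c['rotation']).apply([a,b,1])
def onz(n,u,v,z):
    o,d=ray(n,u,v); return o+d*(z-o[2])/d[2]
def tri(pt,ps):
    (o1,d1),(o2,d2)=ray('top',*pt),ray('side',*ps)
    s=np.linalg.lstsq(np.c_[d1,-d2],o2-o1,rcond=None)[0]
    a,b=o1+d1*s[0],o2+d2*s[1]; return (a+b)/2,np.linalg.norm(a-b)
def fit(obs,z):  # obs: list of (cam,(u,v),own xy); planar pose
    P=[onz(n,*p,z)[:2] for n,p,_ in obs]; O=np.array([o for *_,o in obs])
    f=lambda q:(R.from_euler('z',q[2]).apply(np.c_[O,0*O[:,:1]])[:,:2]+q[:2]-P).ravel()
    r=least_squares(f,[*np.mean(P,0),0]); return r.x,r.fun.reshape(-1,2)
E
python3 - <<'E'
from h import *
np.set_printoptions(precision=1,suppress=True)
T=lambda x,y:un(x,y,(176,172),7); S=lambda x,y:un(x,y,(200,100),6)
TM=lambda x,y:un(x,y,(255,155),6); SM=lambda x,y:un(x,y,(140,180),5)
for n,a,b in [('tray++',T(97,55),S(484,252)),('tray+-',T(490,80),S(397,518)),('tray--',T(452,520),S(50,425)),
 ('spout',T(98,368),S(185,88)),('cup',T(320,397),S(132,252)),('cantop',T(237,98),S(370,205)),
 ('nozzle',T(248,90),S(375,225)),('cork-+',TM(57,590),SM(278,48)),('cork--',TM(303,587),SM(218,226)),('blue-+',TM(488,626),SM(130,367)),
 ('lidcorner',(405,188),SM(350,560)),('brick+-',T(335,235),S(300,345)),('brick--',T(328,332),S(225,335)),('out-+',TM(534,462),SM(253,437)),('out++',TM(513,250),SM(436,464)),('out--',TM(655,452),SM(228,547))]:
    p,e=tri(a,b); print(n,p,'gap %.1f'%e)
tr=[('top',T(97,55),(110,100)),('top',T(490,80),(110,-100)),('top',T(452,520),(-110,-100)),('top',T(52,492),(-110,100)),
 ('side',S(484,252),(110,100)),('side',S(397,518),(110,-100)),('side',S(50,425),(-110,-100))]
q,r=fit(tr,12); print('tray',q[:2],'yaw %.3f'%q[2],r.tolist() and np.abs(r).max(0))
for o in [(-62,46),(-62,-46),(62,0),(0,0)]: print('ring',o,R.from_euler('z',q[2]).apply([*o,0])[:2]+q[:2])
ck=[('top',TM(57,72),(150,70)),('top',TM(57,590),(-150,70)),('top',TM(303,587),(-150,-70)),('side',SM(278,48),(-150,70)),('side',SM(218,226),(-150,-70)),('side',SM(690,130),(150,70))]
q,r=fit(ck,4); print('cork',q[:2],'yaw %.3f'%q[2],r)
bl=[('top',TM(435,110),(150,70)),('top',TM(670,94),(150,-70)),('top',TM(732,606),(-150,-70)),('top',TM(488,626),(-150,70)),('side',SM(130,367),(-150,70)),('side',SM(586,433),(150,70)),('side',SM(75,578),(-150,-70)),
 ('side',SM(253,437),(-60,35)),('side',SM(436,464),(60,35)),('side',SM(228,547),(-60,-35)),('top',TM(534,462),(-60,35)),('top',TM(513,250),(60,35)),('top',TM(632,243),(60,-35)),('top',TM(655,452),(-60,-35))]
q,r=fit(bl,4); print('blue',q[:2],'yaw %.3f'%q[2],r)
br=[('top',T(158,225),(24.5,50)),('top',T(335,235),(24.5,-38)),('top',T(328,332),(-24.5,-38)),('top',T(152,318),(-24.5,50))]
q,r=fit(br,36); print('brick',q[:2],'yaw %.3f'%q[2],r)
print('z-plane: spout',onz('top',*T(98,368),182)[:2],onz('side',*S(185,88),182)[:2],'cup',onz('top',*T(320,397),135)[:2],onz('side',*S(132,252),135)[:2],'can',onz('top',*T(237,98),167)[:2],onz('side',*S(370,205),167)[:2])
E
```

```text
tray++ [656.1 420.2  11.5] gap 0.4
tray+- [640.8 222.8   9.1] gap 1.1
tray-- [422.6 242.7   7.6] gap 0.4
spout [483.5 385.1 166.9] gap 0.7
cup [473.2 293.  131.6] gap 0.3
cantop [602.4 326.2 167.2] gap 1.3
nozzle [607.1 322.4 156.2] gap 1.0
cork-+ [398.  161.7   1.2] gap 0.1
cork-- [398.1  22.7   0.6] gap 1.1
blue-+ [373.4 -82.2  -1. ] gap 1.4
lidcorner [ 580.9 -226.6  265. ] gap 37.4
brick+- [561.5 297.9  53.7] gap 10.7
brick-- [515.1 301.7  44.8] gap 8.9
out-+ [ 466.  -111.3    4. ] gap 0.8
out++ [ 586.4 -104.7   12.6] gap 1.7
out-- [ 471.1 -180.6    3.3] gap 2.3
tray [539.5 330.5] yaw -0.083 [2.1 2.6]
ring (-62, 46) [481.6 381.4]
ring (-62, -46) [474.  289.8]
ring (62, 0) [601.3 325.4]
ring (0, 0) [539.5 330.5]
cork [548.1  89.8] yaw -0.010 [[-0.7  1.6]
 [ 0.9 -0.4]
 [-0.2 -1.3]
 [-0.   1. ]
 [-2.2 -0.4]
 [ 2.2 -0.5]]
blue [ 528.3 -142.5] yaw 0.057 [[ 1.5  0.6]
 [ 2.3 -0.1]
 [ 0.3 -1.3]
 [ 0.6 -0.4]
 [ 0.   2.7]
 [ 1.6 -0.2]
 [-3.9 -3.4]
 [ 0.   0. ]
 [ 1.8 -1. ]
 [-1.8 -0.9]
 [ 0.7  0.5]
 [-2.3  1.8]
 [-1.1  1.4]
 [ 0.3  0.3]]
brick [539.  335.7] yaw -0.077 [[ 1.5  0.1]
 [ 1.  -1.1]
 [-0.7 -0.6]
 [-1.9  1.6]]
z-plane: spout [482.4 382.3] [487.6 372.9] cup [472.7 292.5] [474.3 290.8] can [601.9 325.9] [602.9 326.8]
```

Tray, mats and containers agree with the stated sizes to about 2 mm, and the triangulated can and cup heights (167 and 132) match the expected 167 and 135. The spout point at 167 instead of 182 was a bad pick, so I use its ring and the top view on the known plane. Next I work out the moves.

```bash
cat > to.py <<'E'
# usage: to.py x y z theta_deg  (theta = yaw of tool x); prints turn about tool z, then shift in tool axes after the turn
import sys; from h import *
x,y,z,th=map(float,sys.argv[1:]); s=arm.read_state()
X=R.from_quat(s['ee_rot']); a=X.as_matrix()[:,0]; t0=np.degrees(np.arctan2(a[1],a[0]))
turn=-(((th-t0)+180)%360-180)
Rn=X*R.from_euler('z',turn,degrees=True)
print('clock %.1f pos'%s['clock'],s['position'].round(1),'theta %.1f tilt %.2f'%(t0,np.degrees(np.arccos(-X.as_matrix()[2,2]))),'F',s['contact_force'].round(1),'w %.1f'%s['gripper_width'],'g %.0f'%s['grasp_force'],'j',s['joints'].round(2))
print('turn %.1f'%turn,'shift mm',Rn.inv().apply(np.array([x,y,z])-s['position']).round(1))
E
python3 to.py 473.3 291 250 -45
python3 - <<'E'
from h import *
for a in [(403,190),(410,170),(430,140),(452,107)]: print(a,[onz('top',*a,z).round(0)[:2] for z in (100,250,400)])
for b in [(208,293),(253,310)]: print(b,[onz('side',*b,z).round(0)[:2] for z in (100,250,400)])
E
```

```text
clock 0.1 pos [239.6 576.7 255.3] theta -22.6 tilt 0.11 F [-0.4 -0.   0.6] w 85.5 g 0 j [ 1.44  0.39  0.01 -0.   -1.19 -0.26]
turn 22.4 shift mm [367.3  36.8   5.7]
(403, 190) [array([ 589., -293.]), array([ 563., -237.]), array([ 536., -181.])]
(410, 170) [array([ 656., -322.]), array([ 621., -262.]), array([ 586., -203.])]
(430, 140) [array([ 758., -400.]), array([ 710., -331.]), array([ 662., -261.])]
(452, 107) [array([ 875., -490.]), array([ 813., -410.]), array([ 750., -329.])]
(208, 293) [array([ 563., -193.]), array([ 591., -218.]), array([ 619., -243.])]
(253, 310) [array([ 696., -210.]), array([ 704., -233.]), array([ 713., -255.])]
```

```bash
python3 -m pendant '[[0,0,0,0,0,7.5,0.085],[0,0,0,0,0,7.5,0.085],[0,0,0,0,0,7.4,0.085]]' && python3 -m pendant '[[0.037,0.004,0,0,0,0,0.085],[0.037,0.004,0,0,0,0,0.085],[0.037,0.004,0,0,0,0,0.085],[0.037,0.004,0,0,0,0,0.085],[0.037,0.004,0,0,0,0,0.085],[0.037,0.004,0,0,0,0,0.085],[0.037,0.004,0,0,0,0,0.085],[0.037,0.004,0,0,0,0,0.085],[0.037,0.003,0,0,0,0,0.085],[0.034,0.002,0,0,0,0,0.085],[0,0,0,0,0,0,0.085]]'; python3 to.py 473.3 291 94 -45
```

```text
clock: 0.4
position: [239.6, 576.9, 255.6]
ee_rot: [0.923, -0.385, 0.0, 0.001]
contact_force: [-0.5, 0.2, 0.4]
gripper_width: 84.7
grasp_force: 0.0
clock: 1.5
position: [474.9, 288.8, 255.7]
ee_rot: [0.923, -0.385, -0.0, 0.001]
contact_force: [-0.5, 0.6, -0.9]
gripper_width: 85.4
grasp_force: 0.0
clock 1.5 pos [474.9 288.8 255.7] theta -45.2 tilt 0.09 F [-0.5  0.6 -0.9] w 85.4 g 0 j [ 0.84  0.27 -0.16  0.   -1.14 -0.06]
turn -0.2 shift mm [ -2.7  -0.7 161.7]
```

```bash
python3 -m pendant '[[-0.003,-0.001,0.03,0,0,0,0.085],[0,0,0.035,0,0,0,0.085],[0,0,0.035,0,0,0,0.085],[0,0,0.03,0,0,0,0.085],[0,0,0.02,0,0,0,0.085],[0,0,0.011,0,0,0,0.085],[0,0,0,0,0,0,0.085]]'; python3 to.py 473.3 291 94 -45
```

```text
clock: 2.2
position: [471.0, 294.1, 93.8]
ee_rot: [0.924, -0.382, -0.001, 0.002]
contact_force: [-0.5, 0.6, 1.8]
gripper_width: 85.2
grasp_force: 0.0
clock 2.2 pos [471.  294.1  93.8] theta -45.0 tilt 0.21 F [-0.5  0.6  1.8] w 85.2 g 0 j [ 0.85  0.44 -0.37 -0.   -0.77 -0.06]
turn 0.0 shift mm [ 3.8  0.6 -0.2]
```

```bash
python3 -m pendant '[[0,0,0,0,0,0,0.07],[0,0,0,0,0,0,0.064],[0,0,0,0,0,0,0.058],[0,0,0,0,0,0,0.05],[0,0,0,0,0,0,0.05],[0,0,0,0,0,0,0.05],[0,0,0,0,0,0,0.05]]'; python3 to.py 473.3 291 94 -45
```

```text
clock: 2.9
position: [472.5, 295.0, 97.5]
ee_rot: [0.924, -0.382, 0.001, -0.001]
contact_force: [-3.3, 0.2, 7.0]
gripper_width: 55.8
grasp_force: 62.1
clock 2.9 pos [472.5 295.   97.5] theta -44.9 tilt 0.18 F [-3.3  0.2  7. ] w 55.8 g 62 j [ 0.85  0.44 -0.36  0.   -0.77 -0.06]
turn 0.1 shift mm [3.4 2.3 3.5]
```

Run:
```python
from h import *
a=arm.get_image('side')['image'][80:190,180:300,::-1]; b=arm.get_image('top')['image'][170:260,165:265,::-1]
f=lambda i,s:cv2.resize(i,s,interpolation=cv2.INTER_CUBIC)
cv2.imwrite('pics/g1.png',np.hstack([f(a,(420,385)),f(b,(380,385))]))
```

```text
(no output)
```

View pics/g1.png

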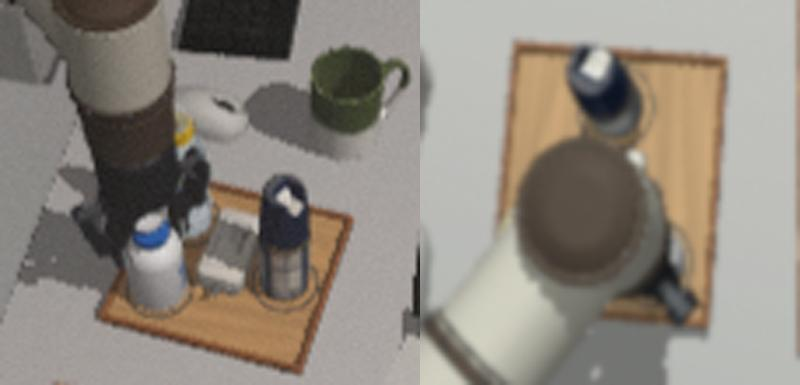

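The dispenser sits upright between the fingers (side crop around (150,260)). The width reading is low at 55.8, so I lift gently and check.

```bash
python3 -m pendant '[[0,0,-0.008,0,0,0,0.05],[0,0,-0.01,0,0,0,0.05],[0,0,-0.01,0,0,0,0.05],[0,0,0,0,0,0,0.05],[0,0,0,0,0,0,0.05]]'; python3 to.py 450 90 160 -45
python3 - <<'E'
from h import *
a=arm.get_image('side')['image'][80:190,180:300,::-1]
cv2.imwrite('pics/g2.png',cv2.resize(a,None,fx=5,fy=5,interpolation=cv2.INTER_CUBIC))
E
```

```text
clock: 3.5
position: [471.9, 294.5, 123.7]
ee_rot: [0.924, -0.382, 0.0, -0.0]
contact_force: [-0.1, -0.5, -1.8]
gripper_width: 56.1
grasp_force: 64.0
clock 3.5 pos [471.9 294.5 123.7] theta -45.0 tilt 0.05 F [-0.1 -0.5 -1.8] w 56.1 g 64 j [ 0.85  0.4  -0.34 -0.   -0.83 -0.06]
turn 0.0 shift mm [129.1 160.1 -36.5]
```

View pics/g2.png

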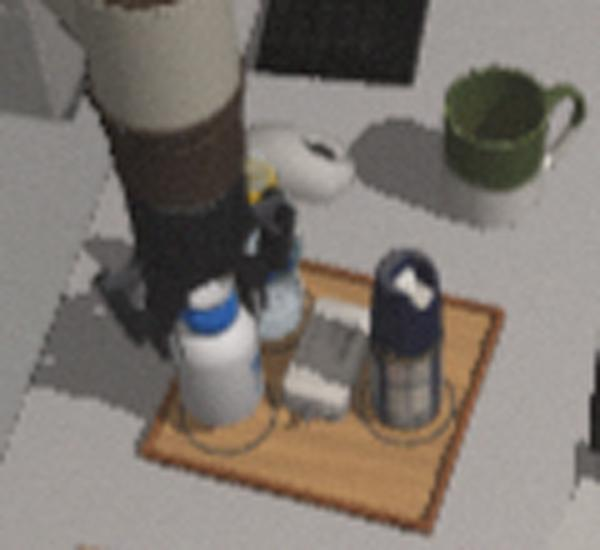

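```bash
python3 -m pendant '[[0,0,-0.02,0,0,0,0.05],[0.01,0.012,-0.01,0,0,0,0.05],[0.02,0.025,0,0,0,0,0.05],[0.02,0.025,0,0,0,0,0.05],[0.02,0.025,0,0,0,0,0.05],[0.02,0.025,0,0,0,0,0.05],[0.019,0.025,0,0,0,0,0.05],[0.015,0.015,0,0,0,0,0.05],[0.005,0.008,0,0,0,0,0.05],[0,0,0,0,0,0,0.05],[0,0,0,0,0,0,0.05]]'; python3 to.py 450 90 96.5 -45
```

```text
clock: 4.65
position: [450.2, 90.2, 153.4]
ee_rot: [0.924, -0.382, 0.0, -0.0]
contact_force: [0.2, 1.0, -2.5]
gripper_width: 55.9
grasp_force: 64.4
clock 4.7 pos [450.2  90.2 153.4] theta -45.0 tilt 0.03 F [ 0.2  1.  -2.5] w 55.9 g 64 j [ 0.55  0.22 -0.53 -0.   -0.82  0.23]
turn 0.0 shift mm [-0.   0.4 56.9]
```

```bash
python3 -m pendant '[[0,0,0.02,0,0,0,0.05],[0,0,0.02,0,0,0,0.05],[0,0,0.01,0,0,0,0.05],[0,0,0.004,0,0,0,0.05],[0,0,0.0025,0,0,0,0.05],[0,0,0,0,0,0,0.05],[0,0,0,0,0,0,0.05]]'; python3 -m pendant '[[0,0,0,0,0,0,0.062],[0,0,0,0,0,0,0.07],[0,0,0,0,0,0,0.085],[0,0,0,0,0,0,0.085],[0,0,0,0,0,0,0.085]]';  python3 -m pendant '[[0,0,-0.02,0,0,0,0.085],[0,0,-0.04,0,0,0,0.085],[0,0,-0.04,0,0,0,0.085],[0,0,-0.04,0,0,0,0.085],[0,0,-0.02,0,0,0,0.085],[0,0,0,0,0,0,0.085]]'; python3 to.py 482 382 256 0
```

```text
clock: 5.35
position: [450.6, 90.4, 97.4]
ee_rot: [0.924, -0.382, 0.0, -0.001]
contact_force: [0.3, 0.0, -1.7]
gripper_width: 55.9
grasp_force: 64.4
clock: 5.85
position: [450.2, 90.1, 96.9]
ee_rot: [0.924, -0.382, 0.0, -0.0]
contact_force: [0.3, 0.3, -0.7]
gripper_width: 85.1
grasp_force: 0.0
clock: 6.45
position: [451.6, 90.8, 260.4]
ee_rot: [0.924, -0.382, 0.003, -0.003]
contact_force: [0.5, 0.4, -0.2]
gripper_width: 84.9
grasp_force: 0.0
clock 6.5 pos [451.6  90.8 260.4] theta -44.9 tilt 0.46 F [ 0.5  0.4 -0.2] w 84.9 g 0 j [ 0.55  0.09 -0.37  0.   -1.1   0.23]
turn -44.9 shift mm [  30.3 -291.2    5.6]
```

```bash
python3 -m pendant '[[0,0,0,0,0,-7.5,0.085],[0,0,0,0,0,-7.5,0.085],[0,0,0,0,0,-7.5,0.085],[0,0,0,0,0,-7.5,0.085],[0,0,0,0,0,-7.5,0.085],[0,0,0,0,0,-7.4,0.085]]'; python3 -m pendant '[[0.003,-0.03,0,0,0,0,0.085],[0.003,-0.035,0,0,0,0,0.085],[0.004,-0.035,0,0,0,0,0.085],[0.004,-0.035,0,0,0,0,0.085],[0.004,-0.035,0,0,0,0,0.085],[0.004,-0.035,0,0,0,0,0.085],[0.004,-0.035,0,0,0,0,0.085],[0.004,-0.03,0,0,0,0,0.085],[0,-0.021,0,0,0,0,0.085],[0,0,0,0,0,0,0.085],[0,0,0,0,0,0,0.085]]'; python3 to.py 482 382 139 0
```

```text
clock: 7.05
position: [449.4, 89.8, 255.4]
ee_rot: [1.0, 0.002, -0.001, 0.0]
contact_force: [-0.4, 0.0, 0.4]
gripper_width: 84.9
grasp_force: 0.0
clock: 8.15
position: [479.9, 380.8, 255.1]
ee_rot: [1.0, -0.0, -0.001, 0.001]
contact_force: [-0.1, -1.0, 0.2]
gripper_width: 85.5
grasp_force: 0.0
clock 8.2 pos [479.9 380.8 255.1] theta -0.0 tilt 0.19 F [-0.1 -1.   0.2] w 85.5 g 0 j [ 0.93  0.37 -0.02 -0.   -1.18  0.64]
turn -0.0 shift mm [  2.4  -1.5 116.1]
```

```bash
python3 -m pendant '[[0.002,-0.001,0.03,0,0,0,0.085],[0,0,0.03,0,0,0,0.085],[0,0,0.03,0,0,0,0.085],[0,0,0.015,0,0,0,0.085],[0,0,0.007,0,0,0,0.085],[0,0,0.003,0,0,0,0.085],[0,0,0,0,0,0,0.085]]'; python3 to.py 482 382 139 0;  python3 -m pendant '[[0,0,0,0,0,0,0.07],[0,0,0,0,0,0,0.064],[0,0,0,0,0,0,0.058],[0,0,0,0,0,0,0.05],[0,0,0,0,0,0,0.045],[0,0,0,0,0,0,0.045],[0,0,0,0,0,0,0.045]]'; python3 to.py 482 382 139 0
```

```text
clock: 8.85
position: [482.7, 381.8, 142.3]
ee_rot: [1.0, -0.001, 0.0, -0.0]
contact_force: [0.9, -0.0, 0.9]
gripper_width: 85.1
grasp_force: 0.0
clock 8.8 pos [482.7 381.8 142.3] theta -0.1 tilt 0.04 F [ 0.9 -0.   0.9] w 85.1 g 0 j [ 0.93  0.47 -0.17  0.   -0.94  0.64]
turn -0.1 shift mm [-0.7 -0.2  3.3]
clock: 9.55
position: [483.2, 383.3, 143.6]
ee_rot: [1.0, -0.0, 0.001, -0.002]
contact_force: [-0.6, 1.7, 5.9]
gripper_width: 50.2
grasp_force: 57.6
clock 9.6 pos [483.2 383.3 143.6] theta -0.0 tilt 0.24 F [-0.6  1.7  5.9] w 50.2 g 58 j [ 0.93  0.47 -0.17  0.   -0.94  0.64]
turn -0.0 shift mm [-1.2  1.3  4.6]
```

```bash
python3 -m pendant '[[0,0,-0.006,0,0,0,0.045],[0,0,-0.01,0,0,0,0.045],[0,0,-0.014,0,0,0,0.045],[0,0,0,0,0,0,0.045],[0,0,0,0,0,0,0.045]]'
python3 - <<'E'
from h import *
a=arm.get_image('side')['image'][80:220,170:290,::-1]
cv2.imwrite('pics/g3.png',cv2.resize(a,None,fx=4,fy=4,interpolation=cv2.INTER_CUBIC))
E
```

```text
clock: 10.05
position: [482.1, 381.7, 171.5]
ee_rot: [1.0, -0.001, -0.0, 0.0]
contact_force: [-0.1, 0.1, -3.4]
gripper_width: 50.1
grasp_force: 57.5
```

View pics/g3.png

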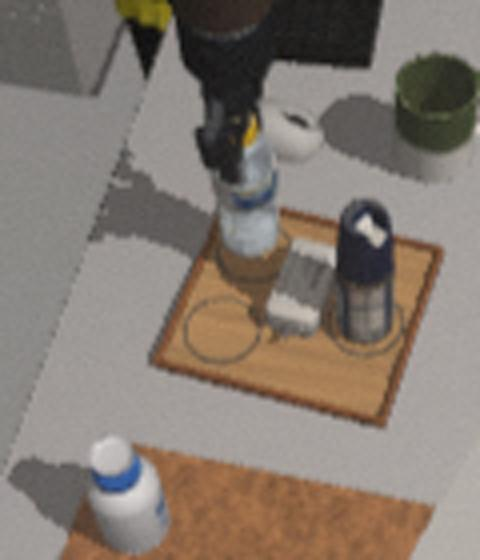

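```bash
python3 -m pendant '[[0,0,-0.02,0,0,0,0.045],[0.005,0.015,-0.008,0,0,0,0.045],[0.01,0.03,0,0,0,0,0.045],[0.01,0.035,0,0,0,0,0.045],[0.01,0.04,0,0,0,0,0.045],[0.01,0.04,0,0,0,0,0.045],[0.008,0.04,0,0,0,0,0.045],[0.006,0.035,0,0,0,0,0.045],[0.004,0.03,0,0,0,0,0.045],[0,0.017,0,0,0,0,0.045],[0,0.01,0,0,0,0,0.045],[0,0,0,0,0,0,0.045]]'; python3 to.py 545 90 142 0
```

```text
clock: 11.3
position: [544.7, 89.0, 199.6]
ee_rot: [1.0, -0.001, -0.0, 0.0]
contact_force: [-0.7, -0.1, -2.7]
gripper_width: 50.7
grasp_force: 58.0
clock 11.3 pos [544.7  89.  199.6] theta -0.1 tilt 0.04 F [-0.7 -0.1 -2.7] w 50.7 g 58 j [ 0.46  0.31 -0.26 -0.   -1.01  1.11]
turn -0.1 shift mm [ 0.3 -1.  57.6]
```

```bash
python3 -m pendant '[[0,0,0.02,0,0,0,0.045],[0,0,0.02,0,0,0,0.045],[0,0,0.012,0,0,0,0.045],[0,0,0.004,0,0,0,0.045],[0,0,0.0015,0,0,0,0.045],[0,0,0,0,0,0,0.045],[0,0,0,0,0,0,0.045]]'; python3 to.py 545 90 141 0
```

```text
clock: 12.0
position: [545.6, 90.3, 143.2]
ee_rot: [1.0, -0.0, 0.001, -0.0]
contact_force: [-0.2, -0.6, -2.7]
gripper_width: 50.4
grasp_force: 58.0
clock 12.0 pos [545.6  90.3 143.2] theta -0.0 tilt 0.10 F [-0.2 -0.6 -2.7] w 50.4 g 58 j [ 0.46  0.37 -0.32  0.   -0.87  1.11]
turn -0.0 shift mm [-0.7  0.3  2.2]
```

```bash
python3 -m pendant '[[0,0,0.001,0,0,0,0.045],[0,0,0.001,0,0,0,0.045],[0,0,0,0,0,0,0.045]]'; python3 -m pendant '[[0,0,0,0,0,0,0.055],[0,0,0,0,0,0,0.064],[0,0,0,0,0,0,0.075],[0,0,0,0,0,0,0.085],[0,0,0,0,0,0,0.085]]';  python3 -m pendant '[[0,0,-0.02,0,0,0,0.085],[0,0,-0.035,0,0,0,0.085],[0,0,-0.04,0,0,0,0.085],[0,0,-0.02,0,0,0,0.085],[0,0,0,0,0,0,0.085]]'; python3 to.py 602 326 256 0
```

```text
clock: 12.3
position: [546.0, 90.2, 141.6]
ee_rot: [1.0, -0.0, 0.001, -0.0]
contact_force: [-0.8, 0.3, 4.5]
gripper_width: 50.3
grasp_force: 59.7
clock: 12.8
position: [545.0, 89.9, 140.2]
ee_rot: [1.0, -0.001, -0.0, 0.0]
contact_force: [-0.0, -0.4, 0.3]
gripper_width: 84.8
grasp_force: 0.0
clock: 13.3
position: [546.7, 90.5, 259.2]
ee_rot: [1.0, -0.0, 0.004, -0.001]
contact_force: [0.3, -0.5, 0.4]
gripper_width: 84.9
grasp_force: 0.0
clock 13.3 pos [546.7  90.5 259.2] theta -0.0 tilt 0.45 F [ 0.3 -0.5  0.4] w 84.9 g 0 j [ 0.46  0.26 -0.17  0.   -1.14  1.11]
turn -0.0 shift mm [  55.2 -235.5    4.2]
```

```bash
python3 -m pendant '[[0.008,-0.03,0,0,0,0,0.085],[0.008,-0.035,0,0,0,0,0.085],[0.008,-0.035,0,0,0,0,0.085],[0.008,-0.035,0,0,0,0,0.085],[0.008,-0.035,0,0,0,0,0.085],[0.008,-0.035,0,0,0,0,0.085],[0.007,-0.03,0,0,0,0,0.085],[0,0,0,0,0,0,0.085],[0,0,0,0,0,0,0.085]]'; python3 to.py 602 326 137 0
```

```text
clock: 14.2
position: [599.7, 325.1, 253.2]
ee_rot: [1.0, -0.0, -0.001, 0.001]
contact_force: [0.5, -0.2, -0.2]
gripper_width: 84.8
grasp_force: 0.0
clock 14.2 pos [599.7 325.1 253.2] theta -0.0 tilt 0.21 F [ 0.5 -0.2 -0.2] w 84.8 g 0 j [ 0.73  0.49  0.16 -0.   -1.25  0.84]
turn -0.0 shift mm [  2.6  -1.1 116.1]
```

```bash
python3 -m pendant '[[0.002,-0.001,0.03,0,0,0,0.085],[0,0,0.03,0,0,0,0.085],[0,0,0.03,0,0,0,0.085],[0,0,0.015,0,0,0,0.085],[0,0,0.008,0,0,0,0.085],[0,0,0.003,0,0,0,0.085],[0,0,0,0,0,0,0.085]]'; python3 to.py 602 326 137 0;  python3 -m pendant '[[0,0,0,0,0,0,0.07],[0,0,0,0,0,0,0.06],[0,0,0,0,0,0,0.05],[0,0,0,0,0,0,0.04],[0,0,0,0,0,0,0.038],[0,0,0,0,0,0,0.038],[0,0,0,0,0,0,0.038]]'; python3 -m pendant '[[0,0,-0.006,0,0,0,0.038],[0,0,-0.01,0,0,0,0.038],[0,0,-0.014,0,0,0,0.038],[0,0,0,0,0,0,0.038],[0,0,0,0,0,0,0.038]]';python3 to.py 640 90 196 0
```

```text
clock: 14.9
position: [602.6, 325.5, 139.9]
ee_rot: [1.0, -0.001, 0.0, -0.0]
contact_force: [-0.7, 0.3, 1.0]
gripper_width: 84.6
grasp_force: 0.0
clock 14.9 pos [602.6 325.5 139.9] theta -0.1 tilt 0.04 F [-0.7  0.3  1. ] w 84.6 g 0 j [ 0.73  0.58  0.02  0.   -1.02  0.84]
turn -0.1 shift mm [-0.6 -0.5  2.8]
clock: 15.6
position: [603.1, 326.5, 140.6]
ee_rot: [1.0, -0.0, 0.001, -0.001]
contact_force: [-0.2, 0.8, 5.5]
gripper_width: 43.3
grasp_force: 61.7
clock: 16.1
position: [602.4, 325.9, 169.9]
ee_rot: [1.0, -0.001, 0.0, -0.0]
contact_force: [-0.4, 0.3, -1.5]
gripper_width: 43.6
grasp_force: 61.2
clock 16.1 pos [602.4 325.9 169.9] theta -0.1 tilt 0.05 F [-0.4  0.3 -1.5] w 43.6 g 61 j [ 0.73  0.55  0.05 -0.   -1.08  0.84]
turn -0.1 shift mm [ 37.6 235.9 -26.3]
```

```bash
python3 -m pendant '[[0,0,-0.02,0,0,0,0.038],[0.004,0.016,-0.006,0,0,0,0.038],[0.006,0.03,0,0,0,0,0.038],[0.006,0.04,0,0,0,0,0.038],[0.006,0.04,0,0,0,0,0.038],[0.006,0.04,0,0,0,0,0.038],[0.006,0.035,0,0,0,0,0.038],[0.003,0.025,0,0,0,0,0.038],[0,0.01,0,0,0,0,0.038],[0,0,0,0,0,0,0.038],[0,0,0,0,0,0,0.038]]'; python3 to.py 640 90 141 0;python3 -m pendant '[[0,0,0.02,0,0,0,0.038],[0,0,0.02,0,0,0,0.038],[0,0,0.01,0,0,0,0.038],[0,0,0.004,0,0,0,0.038],[0,0,0.001,0,0,0,0.038],[0,0,0,0,0,0,0.038],[0,0,0,0,0,0,0.038]]'; python3 to.py 640 90 139 0
```

```text
clock: 17.2
position: [639.0, 90.1, 195.1]
ee_rot: [1.0, -0.001, -0.0, -0.0]
contact_force: [-0.5, 0.9, -2.5]
gripper_width: 43.7
grasp_force: 61.4
clock 17.2 pos [639.   90.1 195.1] theta -0.1 tilt 0.02 F [-0.5  0.9 -2.5] w 43.7 g 61 j [ 0.39  0.46 -0.02 -0.   -1.08  1.18]
turn -0.1 shift mm [ 1.1  0.1 54.1]
clock: 17.9
position: [639.7, 90.2, 141.4]
ee_rot: [1.0, -0.0, 0.001, -0.0]
contact_force: [0.3, -0.0, -1.6]
gripper_width: 43.4
grasp_force: 61.4
clock 17.9 pos [639.7  90.2 141.4] theta -0.0 tilt 0.11 F [ 0.3 -0.  -1.6] w 43.4 g 61 j [ 0.39  0.51 -0.09  0.   -0.97  1.18]
turn -0.0 shift mm [0.3 0.2 2.4]
```

```bash
python3 -m pendant '[[0,0,0.001,0,0,0,0.038],[0,0,0.001,0,0,0,0.038],[0,0,0.0005,0,0,0,0.038],[0,0,0,0,0,0,0.038]]'; python3 -m pendant '[[0,0,0,0,0,0,0.05],[0,0,0,0,0,0,0.06],[0,0,0,0,0,0,0.075],[0,0,0,0,0,0,0.085],[0,0,0,0,0,0,0.085]]';  python3 -m pendant '[[0,0,-0.02,0,0,0,0.085],[0,0,-0.035,0,0,0,0.085],[0,0,-0.04,0,0,0,0.085],[0,0,-0.02,0,0,0,0.085],[0,0,0,0,0,0,0.085]]'
python3 - <<'E'
from h import *
a=arm.get_image('side')['image'][110:250,170:290,::-1]; b=arm.get_image('top')['image'][170:260,170:260,::-1]
cv2.imwrite('pics/s4.png',cv2.resize(a,None,fx=4,fy=4,interpolation=cv2.INTER_CUBIC))
cv2.imwrite('pics/t4.png',cv2.resize(b,None,fx=6,fy=6,interpolation=cv2.INTER_CUBIC))
E
```

```text
clock: 18.3
position: [639.5, 89.9, 138.6]
ee_rot: [1.0, -0.0, 0.001, -0.0]
contact_force: [-0.9, -0.2, 1.1]
gripper_width: 43.7
grasp_force: 61.8
clock: 18.8
position: [639.1, 89.9, 137.8]
ee_rot: [1.0, -0.001, -0.0, 0.0]
contact_force: [-0.0, 0.3, 0.9]
gripper_width: 84.9
grasp_force: 0.0
clock: 19.3
position: [640.8, 90.2, 257.5]
ee_rot: [1.0, -0.0, 0.004, -0.001]
contact_force: [0.4, -0.8, 0.2]
gripper_width: 84.9
grasp_force: 0.0
```

View pics/t4.png

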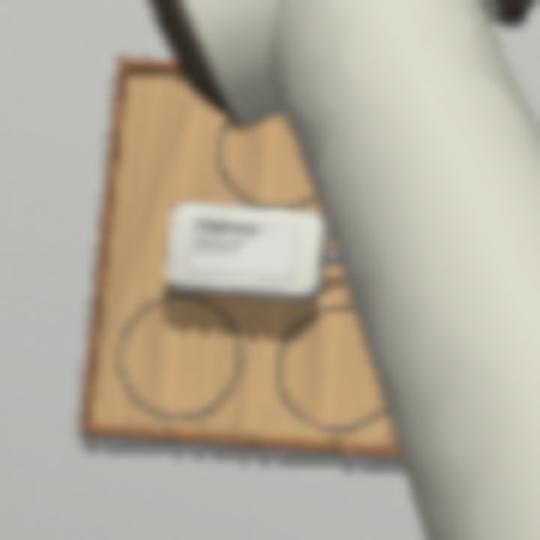

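View pics/s4.png

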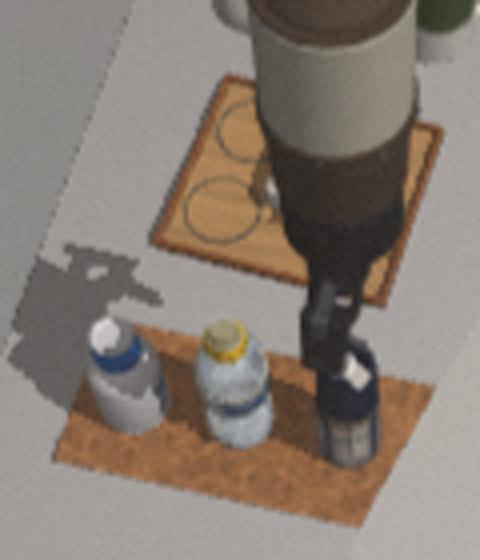

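All three containers stand upright on the cork. The brick top is at crop pixels (165–322, 205–296). The front-left ring centre is at (180,357) and the front-right one at (340,369).

```bash
python3 - <<'E'
from h import *
T=lambda x,y:un(x,y,(170,170),6)
q,r=fit([('top',T(170,205),(24.5,50)),('top',T(322,212),(24.5,-38)),('top',T(318,296),(-24.5,-38)),('top',T(165,290),(-24.5,50))],36)
print(q,r.round(1).tolist())
print('case centre',R.from_euler('z',q[2]).apply([0,6,0])[:2]+q[:2])
print(onz('top',*T(180.5,357.5),6)[:2],onz('top',*T(340,369.5),6)[:2])
E
python3 to.py 539.5 339 256 -94.7
```

```text
[ 5.38577044e+02  3.36038667e+02 -5.43059094e-02] [[0.1, 0.3], [0.7, -0.8], [-0.5, -0.3], [-0.3, 0.8]]
case centre [538.90271957 342.02982169]
[481.47756257 382.36544346] [473.43770258 290.38319833]
clock 19.4 pos [638.8  89.9 252.8] theta -0.1 tilt 0.04 F [-0.1 -0.3 -1. ] w 84.9 g 0 j [ 0.39  0.42  0.06 -0.   -1.21  1.18]
turn 94.6 shift mm [-240.1  119.4   -3. ]
```

```bash
python3 -m pendant '[[0,0,0,0,0,8.5,0.085],[0,0,0,0,0,8.5,0.085],[0,0,0,0,0,8.5,0.085],[0,0,0,0,0,8.5,0.085],[0,0,0,0,0,8.5,0.085],[0,0,0,0,0,8.5,0.085],[0,0,0,0,0,8.5,0.085],[0,0,0,0,0,8.5,0.085],[0,0,0,0,0,8.5,0.085],[0,0,0,0,0,8.5,0.085],[0,0,0,0,0,8.5,0.085],[0,0,0,0,0,0,0.085]]'; python3 -m pendant '[[-0.024,0.012,0,0,0,0,0.085],[-0.034,0.017,0,0,0,0,0.085],[-0.034,0.017,0,0,0,0,0.085],[-0.034,0.017,0,0,0,0,0.085],[-0.034,0.017,0,0,0,0,0.085],[-0.034,0.017,0,0,0,0,0.085],[-0.034,0.016,0,0,0,0,0.085],[-0.012,0.006,0,0,0,0,0.085],[0,0,0,0,0,0,0.085],[0,0,0,0,0,0,0.085]]'; python3 to.py 539 340 37 -94
```

```text
clock: 20.6
position: [638.4, 89.7, 250.7]
ee_rot: [-0.685, 0.729, 0.001, -0.002]
contact_force: [0.1, -0.3, -1.1]
gripper_width: 85.3
grasp_force: 0.0
clock: 21.6
position: [535.2, 336.2, 252.1]
ee_rot: [-0.685, 0.728, -0.0, -0.001]
contact_force: [-0.6, -0.1, 0.5]
gripper_width: 84.8
grasp_force: 0.0
clock 21.6 pos [535.2 336.2 252.1] theta -93.5 tilt 0.10 F [-0.6 -0.1  0.5] w 84.8 g 0 j [ 0.82  0.4   0.02  0.   -1.19 -0.88]
turn 0.5 shift mm [ -4.4  -3.7 215.1]
```

```bash
python3 -m pendant '[[-0.004,-0.004,0.03,0,0,0.5,0.085],[0,0,0.04,0,0,0,0.085],[0,0,0.04,0,0,0,0.085],[0,0,0.04,0,0,0,0.085],[0,0,0.03,0,0,0,0.085],[0,0,0.02,0,0,0,0.085],[0,0,0.01,0,0,0,0.085],[0,0,0,0,0,0,0.085],[0,0,0,0,0,0,0.085]]'; python3 to.py 539 340 37 -94
```

```text
clock: 22.5
position: [540.5, 340.4, 43.8]
ee_rot: [-0.681, 0.732, -0.0, 0.001]
contact_force: [-0.2, 0.4, 0.3]
gripper_width: 85.0
grasp_force: 0.0
clock 22.5 pos [540.5 340.4  43.8] theta -94.1 tilt 0.10 F [-0.2  0.4  0.3] w 85.0 g 0 j [ 0.82  0.62 -0.19  0.   -0.76 -0.89]
turn -0.1 shift mm [0.5 1.5 6.8]
```

```bash
python3 -m pendant '[[0,0.001,0.005,0,0,0,0.085],[0,0,0.001,0,0,0,0.07],[0,0,0,0,0,0,0.06],[0,0,0,0,0,0,0.053],[0,0,0,0,0,0,0.048],[0,0,0,0,0,0,0.04],[0,0,0,0,0,0,0.04],[0,0,0,0,0,0,0.04],[0,0,0,0,0,0,0.04]]'; python3 to.py 539 340 37 -94;  python3 -m pendant '[[0,0,-0.006,0,0,0,0.04],[0,0,-0.014,0,0,0,0.04],[0,0,-0.01,0,0,0,0.04],[0,0,0,0,0,0,0.04],[0,0,0,0,0,0,0.04]]'; python3 to.py 539 340 256 -94
```

```text
clock: 23.4
position: [539.2, 341.1, 37.9]
ee_rot: [-0.682, 0.732, -0.0, 0.001]
contact_force: [-0.0, -0.5, 5.7]
gripper_width: 46.8
grasp_force: 62.7
clock 23.4 pos [539.2 341.1  37.9] theta -94.0 tilt 0.12 F [-0.  -0.5  5.7] w 46.8 g 63 j [ 0.82  0.62 -0.2   0.   -0.75 -0.89]
turn -0.0 shift mm [1.2 0.1 0.9]
clock: 23.9
position: [538.4, 340.7, 67.2]
ee_rot: [-0.682, 0.732, 0.0, 0.0]
contact_force: [-0.3, -0.0, -2.8]
gripper_width: 47.3
grasp_force: 61.8
clock 23.9 pos [538.4 340.7  67.2] theta -94.1 tilt 0.04 F [-0.3 -0.  -2.8] w 47.3 g 62 j [ 0.82  0.58 -0.18 -0.   -0.81 -0.89]
turn -0.1 shift mm [   0.5   -0.7 -188.8]
```

```bash
python3 -m pendant '[[0,0,-0.02,0,0,0,0.04],[0,0,-0.035,0,0,0,0.04],[0,0,-0.04,0,0,0,0.04],[0,0,-0.04,0,0,0,0.04],[0,0,-0.035,0,0,0,0.04],[0,0,-0.02,0,0,0,0.04],[0,0,0,0,0,0,0.04]]'; python3 -m pendant '[[0,0,0,0,0,8,0.04],[0,0,0,0,0,8,0.04],[0,0,0,0,0,8,0.04],[0,0,0,0,0,8,0.04],[0,0,0,0,0,8,0.04],[0,0,0,0,0,8,0.04],[0,0,0,0,0,8,0.04],[0,0,0,0,0,8,0.04],[0,0,0,0,0,8,0.04],[0,0,0,0,0,8,0.04],[0,0,0,0,0,2.6,0.04],[0,0,0,0,0,0,0.04]]'; python3 to.py 533.3 -142.2 257 -176.7
```

```text
clock: 24.6
position: [539.5, 341.4, 260.2]
ee_rot: [-0.682, 0.732, -0.0, 0.003]
contact_force: [0.9, 0.5, -2.2]
gripper_width: 46.6
grasp_force: 62.2
clock: 25.8
position: [537.6, 340.1, 254.0]
ee_rot: [-0.029, 1.0, -0.001, -0.002]
contact_force: [1.0, -0.1, -2.2]
gripper_width: 46.9
grasp_force: 62.0
clock 25.8 pos [537.6 340.1 254. ] theta -176.7 tilt 0.27 F [ 1.  -0.1 -2.2] w 46.9 g 62 j [ 0.82  0.41  0.04 -0.   -1.21 -2.33]
turn 0.0 shift mm [  32.1 -481.2   -1.7]
```

```bash
python3 -m pendant '[[0.002,-0.021,0,0,0,0,0.04],[0.002,-0.03,0,0,0,0,0.04],[0.002,-0.035,0,0,0,0,0.04],[0.003,-0.045,0,0,0,0,0.04],[0.003,-0.045,0,0,0,0,0.04],[0.003,-0.045,0,0,0,0,0.04],[0.003,-0.045,0,0,0,0,0.04],[0.003,-0.045,0,0,0,0,0.04],[0.003,-0.045,0,0,0,0,0.04],[0.003,-0.045,0,0,0,0,0.04],[0.003,-0.04,0,0,0,0,0.04],[0.002,-0.03,0,0,0,0,0.04]]'; python3 -m pendant '[[0,-0.01,0,0,0,0,0.04],[0,0,0,0,0,0,0.04],[0,0,0,0,0,0,0.04]]'; python3 to.py 533.3 -142.2 37 -176.7
```

```text
clock: 27.0
position: [532.8, -133.6, 255.4]
ee_rot: [-0.029, 1.0, 0.0, -0.001]
contact_force: [0.4, 1.0, -2.0]
gripper_width: 47.2
grasp_force: 62.2
clock: 27.3
position: [534.3, -140.8, 256.0]
ee_rot: [-0.029, 1.0, 0.0, -0.001]
contact_force: [-0.1, 0.1, -2.4]
gripper_width: 47.2
grasp_force: 62.2
clock 27.3 pos [ 534.3 -140.8  256. ] theta -176.6 tilt 0.08 F [-0.1  0.1 -2.4] w 47.2 g 62 j [ 0.04  0.26 -0.17 -0.   -1.14 -1.55]
turn 0.1 shift mm [  0.8  -1.5 219. ]
```

```bash
python3 -m pendant '[[0.001,-0.001,0.03,0,0,0,0.04],[0,0,0.04,0,0,0,0.04],[0,0,0.04,0,0,0,0.04],[0,0,0.04,0,0,0,0.04],[0,0,0.03,0,0,0,0.04],[0,0,0.02,0,0,0,0.04],[0,0,0.012,0,0,0,0.04],[0,0,0.003,0,0,0,0.04],[0,0,0,0,0,0,0.04],[0,0,0,0,0,0,0.04]]'; python3 to.py 533.3 -142.2 36 -176.7
```

```text
clock: 28.3
position: [534.7, -142.2, 43.1]
ee_rot: [-0.03, 1.0, -0.0, 0.001]
contact_force: [0.2, 1.2, -2.1]
gripper_width: 46.8
grasp_force: 62.2
clock 28.3 pos [ 534.7 -142.2   43.1] theta -176.6 tilt 0.15 F [ 0.2  1.2 -2.1] w 46.8 g 62 j [ 0.03  0.51 -0.42  0.   -0.64 -1.55]
turn 0.1 shift mm [1.4 0.1 7.1]
```

```bash
python3 -m pendant '[[0.001,0,0.004,0,0,0,0.04],[0,0,0.001,0,0,0,0.04],[0,0,0.001,0,0,0,0.04],[0,0,0.0007,0,0,0,0.04],[0,0,0,0,0,0,0.04]]'; python3 -m pendant '[[0,0,0,0,0,0,0.052],[0,0,0,0,0,0,0.06],[0,0,0,0,0,0,0.075],[0,0,0,0,0,0,0.085],[0,0,0,0,0,0,0.085]]';  python3 -m pendant '[[0,0,-0.02,0,0,0,0.085],[0,0,-0.035,0,0,0,0.085],[0,0,-0.04,0,0,0,0.085],[0,0,-0.04,0,0,0,0.085],[0,0,-0.04,0,0,0,0.085],[0,0,-0.04,0,0,0,0.085],[0,0,0,0,0,0,0.085]]'; python3 to.py 640 90 256 -180
```

```text
clock: 28.8
position: [532.6, -142.6, 35.9]
ee_rot: [-0.029, 1.0, -0.0, 0.0]
contact_force: [-2.1, 0.3, 4.8]
gripper_width: 46.9
grasp_force: 62.9
clock: 29.3
position: [532.7, -142.6, 35.0]
ee_rot: [-0.029, 1.0, -0.0, 0.0]
contact_force: [0.2, 0.6, -0.8]
gripper_width: 85.0
grasp_force: 0.0
clock: 30.0
position: [535.6, -143.0, 256.8]
ee_rot: [-0.03, 1.0, -0.001, 0.007]
contact_force: [0.1, -0.2, -0.1]
gripper_width: 84.7
grasp_force: 0.0
clock 30.0 pos [ 535.6 -143.   256.8] theta -176.6 tilt 0.77 F [ 0.1 -0.2 -0.1] w 84.7 g 0 j [ 0.03  0.26 -0.18  0.   -1.12 -1.55]
turn 3.4 shift mm [-104.4  233.     1.8]
```

```bash
python3 -m pendant '[[0,0,0,0,0,3.4,0.085],[-0.01,0.023,0,0,0,0,0.085],[-0.015,0.035,0,0,0,0,0.085],[-0.016,0.035,0,0,0,0,0.085],[-0.016,0.035,0,0,0,0,0.085],[-0.016,0.035,0,0,0,0,0.085],[-0.016,0.035,0,0,0,0,0.085],[-0.015,0.035,0,0,0,0,0.085],[0,0,0,0,0,0,0.085],[0,0,0,0,0,0,0.085]]'; python3 to.py 640 90 139 -180
python3 - <<'E'
from h import *
b=arm.get_image('top')['image'][155:265,280:390,::-1];a=arm.get_image('side')['image'][180:310,140:270,::-1]
f=lambda i:cv2.resize(i,(400,400),interpolation=cv2.INTER_CUBIC)
cv2.imwrite('pics/b5.png',np.hstack([f(b),f(a)]))
E
```

```text
clock: 31.0
position: [636.6, 91.1, 248.9]
ee_rot: [-0.0, 1.0, -0.0, -0.001]
contact_force: [-0.3, 0.4, 0.3]
gripper_width: 84.8
grasp_force: 0.0
clock 31.0 pos [636.6  91.1 248.9] theta -180.0 tilt 0.11 F [-0.3  0.4  0.3] w 84.8 g 0 j [ 0.39  0.42  0.05 -0.   -1.2  -1.96]
turn 0.0 shift mm [ -3.6  -1.  109.9]
```

View pics/b5.png

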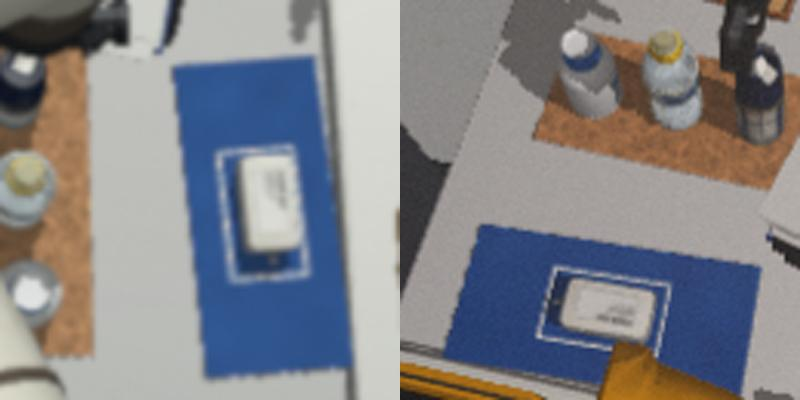

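The brick lies inside the outline and parallel to it in both views. I check the margins numerically before I fetch the can.

Run:
```python
from h import *
T=lambda x,y:un(x,y,(280,155),400/110)
q,r=fit([('top',T(238,155),(-24.5,50)),('top',T(297,152),(24.5,50)),('top',T(302,249),(24.5,-38)),('top',T(243,253),(-24.5,-38))],34)if 0 else fit([('top',T(238,155),(50,24.5)),('top',T(297,152),(50,-24.5)),('top',T(302,249),(-38,-24.5)),('top',T(243,253),(-38,24.5))],34)
print('brick',q,r.round(1).tolist())
q,r=fit([('top',T(217,152),(61,36)),('top',T(294,147),(61,-36)),('top',T(308,273),(-61,-36)),('top',T(232,281),(-61,36))],4)
print('outline',q,r.round(1).tolist())
```

```text
brick [ 5.29059105e+02 -1.44151782e+02  4.31469018e-03] [[-0.8, -2.7], [-2.4, 3.8], [0.4, 2.4], [2.8, -3.5]]
outline [ 5.28661993e+02 -1.43699477e+02  5.82425567e-02] [[-0.4, -1.0], [0.3, 1.3], [-0.9, 0.0], [1.0, -0.4]]
```

```bash
python3 -m pendant '[[-0.003,-0.001,0.03,0,0,0,0.085],[0,0,0.03,0,0,0,0.085],[0,0,0.03,0,0,0,0.085],[0,0,0.012,0,0,0,0.085],[0,0,0.005,0,0,0,0.085],[0,0,0.001,0,0,0,0.085],[0,0,0,0,0,0,0.085]]'; python3 to.py 639.2 90 138 -180
```

```text
clock: 31.8
position: [640.7, 89.3, 143.7]
ee_rot: [0.001, 1.0, 0.0, 0.001]
contact_force: [-0.7, -0.3, 0.7]
gripper_width: 84.9
grasp_force: 0.0
clock 31.8 pos [640.7  89.3 143.7] theta 179.9 tilt 0.16 F [-0.7 -0.3  0.7] w 84.9 g 0 j [ 0.39  0.51 -0.08  0.   -0.97 -1.96]
turn -0.1 shift mm [1.5 0.7 5.7]
```

```bash
python3 -m pendant '[[0.001,0,0.004,0,0,0,0.085],[0,0,0,0,0,0,0.07],[0,0,0,0,0,0,0.06],[0,0,0,0,0,0,0.05],[0,0,0,0,0,0,0.04],[0,0,0,0,0,0,0.038],[0,0,0,0,0,0,0.038],[0,0,0,0,0,0,0.038]]'; python3 to.py 640 90 139 -180; python3 -m pendant '[[0,0,-0.006,0,0,0,0.038],[0,0,-0.01,0,0,0,0.038],[0,0,-0.014,0,0,0,0.038],[0,0,-0.02,0,0,0,0.038],[0,0,-0.006,0,0,0,0.038],[0,0,0,0,0,0,0.038]]';python3 to.py 602.3 325.7 196 -180
```

```text
clock: 32.6
position: [639.5, 89.6, 138.9]
ee_rot: [0.0, 1.0, 0.0, 0.001]
contact_force: [0.8, 0.3, 4.0]
gripper_width: 43.6
grasp_force: 61.6
clock 32.6 pos [639.5  89.6 138.9] theta 180.0 tilt 0.11 F [0.8 0.3 4. ] w 43.6 g 62 j [ 0.39  0.52 -0.09  0.   -0.96 -1.96]
turn -0.0 shift mm [-0.5  0.4 -0.1]
clock: 33.2
position: [639.4, 89.5, 195.8]
ee_rot: [0.001, 1.0, 0.001, 0.001]
contact_force: [0.4, -0.3, -3.0]
gripper_width: 43.5
grasp_force: 61.1
clock 33.2 pos [639.4  89.5 195.8] theta 179.9 tilt 0.17 F [ 0.4 -0.3 -3. ] w 43.5 g 61 j [ 0.39  0.46 -0.03 -0.   -1.08 -1.96]
turn -0.1 shift mm [ 3.710e+01  2.362e+02 -1.000e-01]
```

```bash
python3 -m pendant '[[0.002,0.016,0,0,0,0,0.038],[0.005,0.03,0,0,0,0,0.038],[0.006,0.04,0,0,0,0,0.038],[0.006,0.04,0,0,0,0,0.038],[0.006,0.04,0,0,0,0,0.038],[0.006,0.035,0,0,0,0,0.038],[0.004,0.025,0,0,0,0,0.038],[0.002,0.01,0,0,0,0,0.038],[0,0,0,0,0,0,0.038],[0,0,0,0,0,0,0.038]]'; python3 to.py 602.5 325.7 143 -180;python3 -m pendant '[[0,0,0.02,0,0,0,0.038],[0,0,0.02,0,0,0,0.038],[0,0,0.008,0,0,0,0.038],[0,0,0.003,0,0,0,0.038],[0,0,0,0,0,0,0.038],[0,0,0,0,0,0,0.038]]'; python3 to.py 602.3 325.7 140.5 -180
```

```text
clock: 34.2
position: [601.8, 324.8, 193.4]
ee_rot: [0.001, 1.0, -0.001, -0.001]
contact_force: [-0.9, 0.2, -1.5]
gripper_width: 43.7
grasp_force: 61.2
clock 34.2 pos [601.8 324.8 193.4] theta 179.9 tilt 0.10 F [-0.9  0.2 -1.5] w 43.7 g 61 j [ 0.73  0.53  0.08 -0.   -1.13 -2.3 ]
turn -0.1 shift mm [-0.8  0.9 50.4]
clock: 34.8
position: [602.8, 325.4, 144.3]
ee_rot: [0.001, 1.0, 0.001, 0.001]
contact_force: [-0.2, 0.5, -1.1]
gripper_width: 43.2
grasp_force: 61.2
clock 34.8 pos [602.8 325.4 144.3] theta 179.9 tilt 0.12 F [-0.2  0.5 -1.1] w 43.2 g 61 j [ 0.73  0.57  0.02  0.   -1.02 -2.3 ]
turn -0.1 shift mm [0.5 0.3 3.8]
```

Height to go is about 3.5 mm. I lower, release, go up and head for the bottle.

```bash
python3 -m pendant '[[0,0,0.002,0,0,0,0.038],[0,0,0.001,0,0,0,0.038],[0,0,0.0008,0,0,0,0.038],[0,0,0,0,0,0,0.038]]'; python3 -m pendant '[[0,0,0,0,0,0,0.05],[0,0,0,0,0,0,0.06],[0,0,0,0,0,0,0.075],[0,0,0,0,0,0,0.085],[0,0,0,0,0,0,0.085]]';  python3 -m pendant '[[0,0,-0.02,0,0,0,0.085],[0,0,-0.035,0,0,0,0.085],[0,0,-0.04,0,0,0,0.085],[0,0,-0.02,0,0,0,0.085],[0,0,0,0,0,0,0.085]]'; python3 to.py 545.5 90 256 -180
```

```text
clock: 35.2
position: [602.7, 325.7, 141.0]
ee_rot: [0.0, 1.0, 0.0, 0.001]
contact_force: [-1.1, -0.1, 5.2]
gripper_width: 43.4
grasp_force: 61.8
clock: 35.7
position: [602.1, 325.4, 139.1]
ee_rot: [0.001, 1.0, -0.0, -0.0]
contact_force: [0.1, 0.0, 0.7]
gripper_width: 85.0
grasp_force: 0.0
clock: 36.2
position: [603.6, 326.2, 259.2]
ee_rot: [0.0, 1.0, 0.002, 0.004]
contact_force: [0.1, 0.2, 0.5]
gripper_width: 85.0
grasp_force: 0.0
clock 36.2 pos [603.6 326.2 259.2] theta 180.0 tilt 0.50 F [0.1 0.2 0.5] w 85.0 g 0 j [ 0.73  0.48  0.17  0.   -1.25 -2.3 ]
turn -0.0 shift mm [  58.1 -236.2    1.6]
```

```bash
python3 -m pendant '[[0.008,-0.03,0,0,0,0,0.085],[0.008,-0.035,0,0,0,0,0.085],[0.008,-0.035,0,0,0,0,0.085],[0.008,-0.035,0,0,0,0,0.085],[0.008,-0.035,0,0,0,0,0.085],[0.008,-0.035,0,0,0,0,0.085],[0.008,-0.03,0,0,0,0,0.085],[0,0,0,0,0,0,0.085],[0,0,0,0,0,0,0.085]]'; python3 to.py 545.5 90 140 -180;  python3 -m pendant '[[0,0,0.03,0,0,0,0.085],[0,0,0.03,0,0,0,0.085],[0,0,0.03,0,0,0,0.085],[0,0,0.012,0,0,0,0.085],[0,0,0.005,0,0,0,0.085],[0,0,0,0,0,0,0.085],[0,0,0,0,0,0,0.085]]'; python3 to.py 545.5 90 142 -180
```

```text
clock: 37.1
position: [545.6, 89.9, 253.8]
ee_rot: [0.001, 1.0, -0.0, -0.0]
contact_force: [0.6, -0.1, -0.1]
gripper_width: 85.0
grasp_force: 0.0
clock 37.1 pos [545.6  89.9 253.8] theta 179.9 tilt 0.04 F [ 0.6 -0.1 -0.1] w 85.0 g 0 j [ 0.46  0.26 -0.17 -0.   -1.13 -2.03]
turn -0.1 shift mm [-0.000e+00  1.000e-01  1.138e+02]
clock: 37.8
position: [546.8, 91.0, 148.6]
ee_rot: [0.0, 1.0, 0.0, 0.001]
contact_force: [-0.0, 0.2, 0.5]
gripper_width: 85.0
grasp_force: 0.0
clock 37.8 pos [546.8  91.  148.6] theta 180.0 tilt 0.15 F [-0.   0.2  0.5] w 85.0 g 0 j [ 0.46  0.37 -0.32  0.   -0.88 -2.03]
turn -0.0 shift mm [ 1.4 -1.   6.6]
```

```bash
python3 -m pendant '[[0.001,-0.001,0.004,0,0,0,0.085],[0,0,0.0025,0,0,0,0.085],[0,0,0,0,0,0,0.07],[0,0,0,0,0,0,0.064],[0,0,0,0,0,0,0.058],[0,0,0,0,0,0,0.05],[0,0,0,0,0,0,0.045],[0,0,0,0,0,0,0.045],[0,0,0,0,0,0,0.045]]'; python3 to.py 545.5 90 142 -180; python3 -m pendant '[[0,0,-0.006,0,0,0,0.045],[0,0,-0.01,0,0,0,0.045],[0,0,-0.014,0,0,0,0.045],[0,0,-0.02,0,0,0,0.045],[0,0,-0.006,0,0,0,0.045],[0,0,0,0,0,0,0.045]]'; python3 to.py 482 382 200 -180
```

```text
clock: 38.7
position: [545.6, 90.0, 141.8]
ee_rot: [0.0, 1.0, 0.0, 0.001]
contact_force: [-0.8, 2.5, 5.4]
gripper_width: 50.2
grasp_force: 57.7
clock 38.7 pos [545.6  90.  141.8] theta 180.0 tilt 0.14 F [-0.8  2.5  5.4] w 50.2 g 58 j [ 0.46  0.37 -0.33  0.   -0.87 -2.03]
turn -0.0 shift mm [ 0.1  0.  -0.2]
clock: 39.3
position: [545.0, 89.5, 197.6]
ee_rot: [0.001, 1.0, 0.0, 0.001]
contact_force: [-0.1, 0.2, -2.7]
gripper_width: 50.0
grasp_force: 57.5
clock 39.3 pos [545.   89.5 197.6] theta 179.9 tilt 0.10 F [-0.1  0.2 -2.7] w 50.0 g 58 j [ 0.46  0.31 -0.26 -0.   -1.   -2.03]
turn -0.1 shift mm [ 63.  292.5  -2.3]
```

```bash
python3 -m pendant '[[0.002,0.018,0,0,0,0,0.045],[0.007,0.03,0,0,0,0,0.045],[0.009,0.04,0,0,0,0,0.045],[0.009,0.04,0,0,0,0,0.045],[0.009,0.04,0,0,0,0,0.045],[0.009,0.04,0,0,0,0,0.045],[0.008,0.035,0,0,0,0,0.045],[0.006,0.03,0,0,0,0,0.045],[0.004,0.02,0,0,0,0,0.045],[0,0,0,0,0,0,0.045],[0,0,0,0,0,0,0.045]]'; python3 to.py 482.5 382.5 147 -180;python3 -m pendant '[[0,0,0.02,0,0,0,0.045],[0,0,0.02,0,0,0,0.045],[0,0,0.007,0,0,0,0.045],[0,0,0.002,0,0,0,0.045],[0,0,0,0,0,0,0.045],[0,0,0,0,0,0,0.045]]'; python3 to.py 482.3 382.3 143.6 -180
```

```text
clock: 40.4
position: [481.7, 382.0, 195.7]
ee_rot: [0.0, 1.0, -0.001, -0.001]
contact_force: [0.5, -0.7, -3.3]
gripper_width: 50.5
grasp_force: 57.7
clock 40.4 pos [481.7 382.  195.7] theta 179.9 tilt 0.15 F [ 0.5 -0.7 -3.3] w 50.5 g 58 j [ 0.93  0.42 -0.1  -0.   -1.06 -2.5 ]
turn -0.1 shift mm [-0.9  0.6 48.7]
clock: 41.0
position: [482.8, 382.7, 149.0]
ee_rot: [0.001, 1.0, 0.001, 0.001]
contact_force: [0.8, -0.4, -3.1]
gripper_width: 50.4
grasp_force: 57.8
clock 41.0 pos [482.8 382.7 149. ] theta 179.9 tilt 0.12 F [ 0.8 -0.4 -3.1] w 50.4 g 58 j [ 0.93  0.46 -0.16  0.   -0.95 -2.51]
turn -0.1 shift mm [ 0.5 -0.4  5.4]
```

```bash
python3 -m pendant '[[0,0,0.003,0,0,0,0.045],[0,0,0.001,0,0,0,0.045],[0,0,0.001,0,0,0,0.045],[0,0,0.0005,0,0,0,0.045],[0,0,0,0,0,0,0.045]]'; python3 -m pendant '[[0,0,0,0,0,0,0.055],[0,0,0,0,0,0,0.064],[0,0,0,0,0,0,0.075],[0,0,0,0,0,0,0.085],[0,0,0,0,0,0,0.085]]';  python3 -m pendant '[[0,0,-0.02,0,0,0,0.085],[0,0,-0.035,0,0,0,0.085],[0,0,-0.04,0,0,0,0.085],[0,0,-0.02,0,0,0,0.085],[0,0,0,0,0,0,0.085]]'; python3 -m pendant '[[0,0,0,0,0,-7.5,0.085],[0,0,0,0,0,-7.5,0.085],[0,0,0,0,0,-7.5,0.085],[0,0,0,0,0,-7.5,0.085],[0,0,0,0,0,-7.5,0.085],[0,0,0,0,0,-7.5,0.085],[0,0,0,0,0,0,0.085]]'; python3 to.py 452 88.5 256 -135
```

```text
clock: 41.5
position: [482.6, 382.8, 143.9]
ee_rot: [0.0, 1.0, 0.0, 0.001]
contact_force: [-1.5, -1.2, 5.4]
gripper_width: 49.9
grasp_force: 59.9
clock: 42.0
position: [482.1, 382.5, 142.1]
ee_rot: [0.001, 1.0, -0.0, -0.0]
contact_force: [-0.1, -0.5, 0.1]
gripper_width: 85.0
grasp_force: 0.0
clock: 42.5
position: [483.4, 383.7, 261.6]
ee_rot: [0.0, 1.0, 0.003, 0.003]
contact_force: [-1.1, 0.8, -0.1]
gripper_width: 84.9
grasp_force: 0.0
clock: 43.2
position: [481.8, 382.2, 256.0]
ee_rot: [-0.382, 0.924, -0.0, -0.001]
contact_force: [-0.1, -0.1, 0.0]
gripper_width: 85.3
grasp_force: 0.0
clock 43.2 pos [481.8 382.2 256. ] theta -135.1 tilt 0.13 F [-0.1 -0.1  0. ] w 85.3 g 0 j [ 0.93  0.37 -0.02 -0.   -1.19 -1.72]
turn -0.1 shift mm [ 228.8 -186.6    0.5]
```

Run:
```python
from h import *
b=arm.get_image('top')['image']; a=arm.get_image('side')['image']
f=lambda i:cv2.resize(i[:,:,::-1],(400,300),interpolation=cv2.INTER_CUBIC)
cv2.imwrite('pics/d6.png',np.vstack([np.hstack([f(b[215:260,255:315]),f(a[180:225,175:235])]),np.hstack([f(b[175:250,315:415]),f(a[235:310,145:245])])]))
```

```text
(no output)
```

View pics/d6.png

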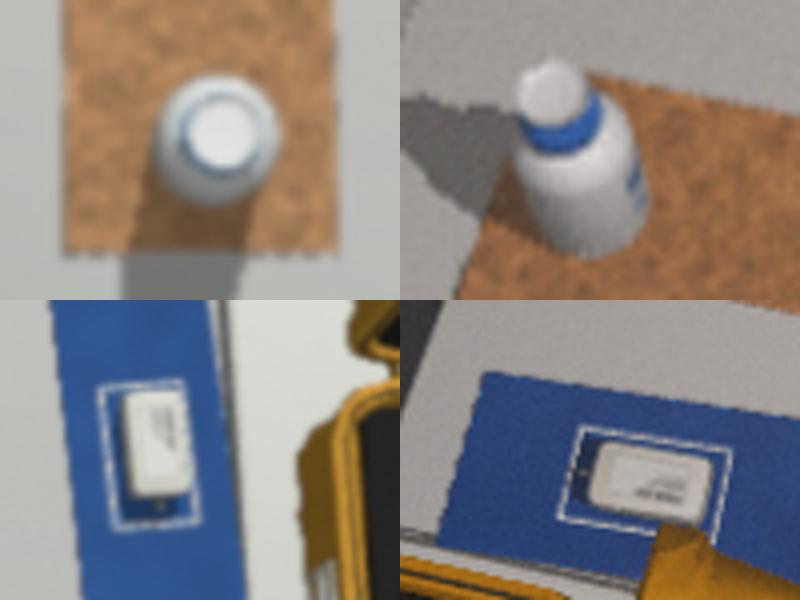

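Dispenser cup: top panel (221,131), side panel (151,93). The brick sits parallel inside the outline.

```bash
python3 - <<'E'
from h import *
a=un(221,131,(255,215),20/3); b=un(151,92,(175,180),20/3)
print(tri(a,b),onz('top',*a,133),onz('side',*b,133))
E
python3 -m pendant '[[0.02,-0.015,0,0,0,0,0.085],[0.03,-0.024,0,0,0,0,0.085],[0.03,-0.025,0,0,0,0,0.085],[0.03,-0.025,0,0,0,0,0.085],[0.03,-0.025,0,0,0,0,0.085],[0.03,-0.025,0,0,0,0,0.085],[0.03,-0.025,0,0,0,0,0.085],[0.028,-0.022,0,0,0,0,0.085],[0,0,0,0,0,0,0.085],[0,0,0,0,0,0,0.085]]'; python3 to.py 452 88.5 96 -135
```

```text
(array([451.21040277,  87.11510254, 132.55855538]), np.float64(0.9946616615690975)) [451.58422955  87.43271492 133.        ] [450.9483636   86.61547728 133.        ]
clock: 44.3
position: [452.1, 89.2, 257.4]
ee_rot: [-0.381, 0.925, 0.0, 0.0]
contact_force: [-0.1, 0.8, -0.2]
gripper_width: 85.1
grasp_force: 0.0
clock 44.3 pos [452.1  89.2 257.4] theta -135.2 tilt 0.03 F [-0.1  0.8 -0.2] w 85.1 g 0 j [ 0.55  0.1  -0.37 -0.   -1.1  -1.34]
turn -0.2 shift mm [  0.7  -0.4 161.4]
```

```bash
python3 -m pendant '[[0.0015,-0.001,0.03,0,0,0,0.085],[0,0,0.035,0,0,0,0.085],[0,0,0.035,0,0,0,0.085],[0,0,0.03,0,0,0,0.085],[0,0,0.02,0,0,0,0.085],[0,0,0.009,0,0,0,0.085],[0,0,0,0,0,0,0.085],[0,0,0,0,0,0,0.085]]'; python3 to.py 451.5 87.5 95 -135;  python3 -m pendant '[[0,0,0,0,0,0,0.07],[0,0,0,0,0,0,0.064],[0,0,0,0,0,0,0.058],[0,0,0,0,0,0,0.05],[0,0,0,0,0,0,0.05],[0,0,0,0,0,0,0.05],[0,0,0,0,0,0,0.05]]'; python3 to.py 451.3 87.3 95 -135; python3 -m pendant '[[0,0,-0.006,0,0,0,0.05],[0,0,-0.01,0,0,0,0.05],[0,0,-0.014,0,0,0,0.05],[0,0,-0.02,0,0,0,0.05],[0,0,-0.006,0,0,0,0.05],[0,0,0,0,0,0,0.05]]'; python3 to.py 474 290.3 153 -135
```

```text
clock: 45.1
position: [452.6, 88.9, 99.0]
ee_rot: [-0.382, 0.924, -0.0, 0.001]
contact_force: [0.2, 1.4, 0.4]
gripper_width: 85.0
grasp_force: 0.0
clock 45.1 pos [452.6  88.9  99. ] theta -135.0 tilt 0.09 F [0.2 1.4 0.4] w 85.0 g 0 j [ 0.55  0.3  -0.59  0.   -0.68 -1.33]
turn -0.0 shift mm [ 1.8 -0.2  4. ]
clock: 45.8
position: [452.7, 88.3, 99.9]
ee_rot: [-0.382, 0.924, -0.0, 0.001]
contact_force: [-1.5, -0.9, 7.8]
gripper_width: 54.3
grasp_force: 61.5
clock 45.8 pos [452.7  88.3  99.9] theta -135.0 tilt 0.14 F [-1.5 -0.9  7.8] w 54.3 g 61 j [ 0.55  0.3  -0.59  0.   -0.68 -1.33]
turn -0.0 shift mm [1.7 0.3 4.9]
clock: 46.4
position: [452.2, 88.3, 155.3]
ee_rot: [-0.382, 0.924, 0.0, 0.001]
contact_force: [-0.5, -0.0, -1.7]
gripper_width: 54.9
grasp_force: 63.5
clock 46.4 pos [452.2  88.3 155.3] theta -135.1 tilt 0.15 F [-0.5 -0.  -1.7] w 54.9 g 64 j [ 0.55  0.21 -0.53 -0.   -0.83 -1.33]
turn -0.1 shift mm [-158.3  127.4    2.6]
```

```bash
python3 -m pendant '[[-0.01,0.008,0,0,0,0,0.05],[-0.02,0.016,0,0,0,0,0.05],[-0.025,0.02,0,0,0,0,0.05],[-0.025,0.02,0,0,0,0,0.05],[-0.025,0.02,0,0,0,0,0.05],[-0.025,0.02,0,0,0,0,0.05],[-0.019,0.015,0,0,0,0,0.05],[-0.01,0.0085,0,0,0,0,0.05],[0,0,0,0,0,0,0.05],[0,0,0,0,0,0,0.05]]'; python3 to.py 474.7 291.2 104 -135;python3 -m pendant '[[0,0,0.02,0,0,0,0.05],[0,0,0.018,0,0,0,0.05],[0,0,0.006,0,0,0,0.05],[0,0,0,0,0,0,0.05],[0,0,0,0,0,0,0.05]]'; python3 to.py 474.7 291.2 102 -135
```

```text
clock: 47.4
position: [473.6, 290.0, 153.4]
ee_rot: [-0.382, 0.924, -0.0, -0.001]
contact_force: [-0.4, 0.2, -1.3]
gripper_width: 54.5
grasp_force: 63.6
clock 47.4 pos [473.6 290.  153.4] theta -135.1 tilt 0.14 F [-0.4  0.2 -1.3] w 54.5 g 64 j [ 0.84  0.37 -0.3  -0.   -0.9  -1.63]
turn -0.1 shift mm [-1.8  0.1 49.4]
clock: 47.9
position: [474.8, 290.4, 111.1]
ee_rot: [-0.382, 0.924, 0.0, 0.001]
contact_force: [0.4, -0.5, -1.6]
gripper_width: 54.5
grasp_force: 63.7
clock 47.9 pos [474.8 290.4 111.1] theta -135.1 tilt 0.06 F [ 0.4 -0.5 -1.6] w 54.5 g 64 j [ 0.84  0.42 -0.35  0.   -0.8  -1.63]
turn -0.1 shift mm [-0.5  0.6  9.1]
```

```bash
python3 -m pendant '[[0,0.0005,0.004,0,0,0,0.05],[0,0,0.003,0,0,0,0.05],[0,0,0.001,0,0,0,0.05],[0,0,0,0,0,0,0.05],[0,0,0,0,0,0,0.05]]'; python3 to.py 474.7 291.2 102 -135
```

```text
clock: 48.4
position: [474.0, 291.1, 102.4]
ee_rot: [-0.382, 0.924, 0.0, 0.0]
contact_force: [0.1, -0.1, -1.6]
gripper_width: 54.6
grasp_force: 63.7
clock 48.4 pos [474.  291.1 102.4] theta -135.1 tilt 0.01 F [ 0.1 -0.1 -1.6] w 54.6 g 64 j [ 0.84  0.43 -0.36  0.   -0.78 -1.63]
turn -0.1 shift mm [-0.6 -0.4  0.4]
```

```bash
python3 -m pendant '[[0,0,0.0007,0,0,0,0.05],[0,0,0.0007,0,0,0,0.05],[0,0,0,0,0,0,0.05]]'; python3 -m pendant '[[0,0,0,0,0,0,0.058],[0,0,0,0,0,0,0.066],[0,0,0,0,0,0,0.075],[0,0,0,0,0,0,0.085],[0,0,0,0,0,0,0.085]]';  python3 -m pendant '[[0,0,-0.02,0,0,0,0.085],[0,0,-0.035,0,0,0,0.085],[0,0,-0.04,0,0,0,0.085],[0,0,-0.04,0,0,0,0.085],[0,0,-0.02,0,0,0,0.085],[0,0,0,0,0,0,0.085]]'; python3 -m pendant '[[0.01,-0.01,0,0,0,0,0.085],[0.025,-0.025,0,0,0,0,0.085],[0.025,-0.025,0,0,0,0,0.085],[0.025,-0.025,0,0,0,0,0.085],[0.025,-0.025,0,0,0,0,0.085],[0.025,-0.025,0,0,0,0,0.085],[0.02,-0.02,0,0,0,0,0.085],[0.01,-0.01,0,0,0,0,0.085],[0,0,0,0,0,0,0.085],[0,0,0,0,0,0,0.085],[0,0,0,0,0,0,0.085]]'
python3 - <<'E'
from h import *
b=arm.get_image('top')['image'][172:252,176:256]; a=arm.get_image('side')['image'][100:190,200:290]
f=lambda i:cv2.resize(i[:,:,::-1],(400,400),interpolation=cv2.INTER_CUBIC)
cv2.imwrite('pics/f7.png',np.hstack([f(b),f(a)]))
E
```

```text
clock: 48.7
position: [474.2, 291.2, 102.1]
ee_rot: [-0.382, 0.924, 0.0, 0.001]
contact_force: [-1.2, -0.6, 4.4]
gripper_width: 54.5
grasp_force: 64.4
clock: 49.2
position: [474.0, 291.0, 100.8]
ee_rot: [-0.382, 0.924, -0.0, -0.0]
contact_force: [0.0, -0.1, 0.4]
gripper_width: 85.1
grasp_force: 0.0
clock: 49.8
position: [475.3, 292.1, 259.9]
ee_rot: [-0.382, 0.924, 0.001, 0.004]
contact_force: [-0.6, -0.2, -0.3]
gripper_width: 85.1
grasp_force: 0.0
clock: 50.9
position: [473.7, 58.2, 255.5]
ee_rot: [-0.383, 0.924, 0.0, -0.0]
contact_force: [0.3, -0.6, -0.5]
gripper_width: 85.0
grasp_force: 0.0
```

View pics/f7.png

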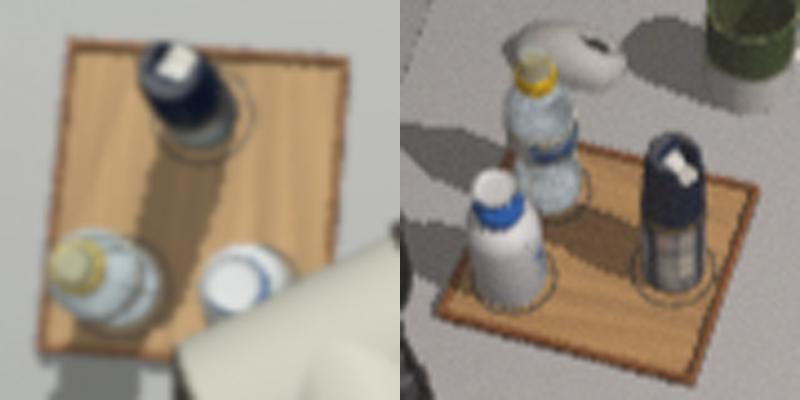

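All three containers stand upright inside their original rings, within about 1–2 mm of their starting pixels: spout (73,262), cup (229,284), nozzle (178,62). The gripper is clear of everything.

```bash
python3 -c "
from bench import arm
print(arm.job_done())"
```

```text
the job is handed in; nothing more can be done
None
```

I handed the job in at about 51 s: the power supply lies inside the white outline, lengthwise with it, and all three containers stand upright on their original rings, the other things not having been touched.

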